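# Balance the dosa spatula on its rest

### The job

Pull the drawer well open by its chrome knob, take out the wooden dosa spatula and lay it flat side down across the stone rest, square to the ridge and near the ridge's middle, so that it stays balanced there by itself, level, with both ends clear of the counter. Its steel end cap may be hollow or solid, so you have to find where it balances. Leave the other things where they stand; the drawer may stay open.

Things in the scene. Friction and masses are not known exactly. Their poses are not given: they have to be found in the camera images.
- unit: Low wooden drawer unit fixed on the counter, 260 mm deep (x), 320 wide (y), 75 high; origin under its centre, drawer front at -x. Drawer floor 22 mm above the counter, drawer walls up to 53 mm; inside 278 mm wide, 215 long.
- unit_drawer0 (a joint): The unit's shallow drawer: 0 = shut, grows in m as it is pulled out towards its knob, stops at 0.18. Starts 50 to 80 mm open. About 1 N of friction; stays where it is left. The spatula lies loose on its floor, crosswise; pull 0.175 m out, and the spatula's middle line is 65 to 105 mm from the unit's front edge, which is 75 mm high.
- unit_drawer0_handle (a point): Middle of the chrome knob's head, 35 mm in front of the middle of the drawer front and about 42 mm above the counter. The head is round, 28 mm across and 16 mm long. Site axes: x points into the unit (pull along -x), y along the drawer front, z up.
- spatula_mid (a point): Dark wooden spatula, 200 mm long: middle of its length, 9 mm above the flat underside. x along it to the blade end, y across, z up. Blade: x +20 to +100 mm, 64 wide, 10 thick. Handle: x -70 to +20, 26 wide, 18 thick. Steel cap of the same section: x -100 to -70.
- rest_top (a point): The dark stone spatula rest, fixed on the counter: the middle of its flat-topped ridge, 40 mm above the counter. The ridge runs along the point's x, 90 mm long, and is 12 mm wide (point y); z is up. Its foot is 100 by 80 mm, 10 mm high. The spatula is to lie along the point's y, either way round.
- bowl: Green ceramic bowl, 130 mm across, 55 high; origin under its centre. Leave alone.
- ghee_pot: Closed steel ghee pot, 82 mm across, 98 high; origin under its centre. Leave alone.
- ladle: Steel ladle lying on the counter; origin under its round cup (70 mm across, 28 high); the handle runs 200 mm along x. Leave alone.
- tumbler: Steel tumbler, 68 mm across, 85 high; origin under its centre. Leave alone.
- jar: Amber glass jar with red cap, 76 mm across, 120 high; origin under its centre. Leave alone.
- tin: Round brass tin on top of the drawer unit, 90 mm across, 55 high; origin under its centre. Leave alone.
- spatula: The same spatula; origin on its underside at mid length, axes as for spatula_mid. It weighs 120 to 200 g. The cap's weight differs from one spatula to the next (30 to 110 g), so the centre of mass lies anywhere from x = -5 to x = -37 mm, on the handle, and cannot be seen.
- rest: The stone rest, origin under its centre on the counter; axes as for rest_top.
Mind the look-alikes: they are no part of the job. Of the things that look like the rest, the smallest one is meant.

How it is judged:
By the outcome, as a careful person would: the job done as asked, in the order asked, and still so for the second after the job is handed in, with the robot touching nothing.
It also fails if it takes over 67 s, if anything falls off the work surface, if the arm or the gripper's body presses on something with over 40 N, if the wrist force passes 120 N, or if a joint passes its speed limit or range.

### The arm

A 6-joint arm with a two-finger parallel gripper is mounted at the origin on the work surface. World frame = base frame: x ahead of the robot, y to its left, z up, the work surface at z = 0. Lengths are in m, angles in rad, forces in N, time in s.
With the tool pointing down it reaches from about 0.35 to 0.85 m from the base axis. Payload 8.1 kg.
Tool frame: the origin (TCP) lies at the very end of the fingers, on their centre line; the grasp point (between the pads) lies robot.tcp_to_grasp behind it (robot.tcp_to_grasp is the distance from the TCP to the grasp point, in m); z points along the fingers, y is the line along which they close (so a half turn about z gives the same grasp; the last joint's range is limited). The gripper opens to 93 mm and grips with 3 to 60 N. Pads are 15 mm wide; open, the fingers measure 128 mm over their backs; the gripper's body (75 mm by 188 mm) begins 65 mm behind the grasp point.
Start: joints at [1.24, 0.13, 1.488, -0, 1.523, -0.085], TCP at [0.146, 0.582, 0.219] pointing down, gripper open.
Joint ranges: [-2.96, 2.96], [-0.89, 2.26], [0.02, 2.5], [-1.34, 4.48], [0, 2.73], [-2.66, 2.66]. Speed limits (rad/s): [2.39, 2.39, 2.79, 3.14, 3.14, 3.14].

### API

Orientations are given as a rotation vector (axis times angle).
In Python, from plant import robot gives the robot as it stands. The module is installed in compiled form; this text tells all that it offers.
- The arm moves only by the shell command python3 -m pendant 'ROWS' [FORCE]. ROWS is JSON, a list that holds one entry, the list of rows, each a list of 5 numbers: the opening, from 0 (shut) to 1 (fully open), then the shift along the tool's x, y, z in cm, then the turn about the tool's z in degrees. In form: [[[fingers, x, y, z, roll], ...]]. A call has 1 to 8 rows; each row shifts and turns the commanded pose from where the row before left it, along the tool's axes as they then stand; what a row does not reach is not made up. A row lasts 1/10 s, in which the tool goes at most 50 mm and 8.59 degrees, less where a joint would pass 70% of its speed; a pose out of reach is approached as far as the arm can. A call is refused whole if a number of a shift passes 5 or a number of a turn 8.59, either way. A call with a gripper value outside its range is refused whole. The fingers move at their own pace and stop on an object; FORCE is the grip in N (left out, the last holds). Time passes only in rows, so rows that do not move let the fingers close. It gives the time, the measured TCP pose, the force, the opening and the grip force at its end, in the units of the state.
- robot.read_state(): the state, without advancing time (a new reading comes with each control period).
- robot.read_camera(name): name is "side" or "top"; returns a dict with "img" (420x560x3 uint8, blue, green, red), "K" (3x3 intrinsics, pixels), "pose" (4x4, takes a point from camera to world coordinates). Camera axes: x right, y up, looking along -z (the intrinsics and any distortion apply to the point x, -y, -z); pixel columns grow to the right and rows downward; lengths in m; the calibration is good to about 2 mm. A picture is of the moment at which its call begins. There is no depth.
- robot.close_job(): hands the job in; it is judged then, once.
The state is a dict: "t": time; "q": joint angles; "dq": joint speeds; "joint_torque": joint torques, N m; "tool_pos": TCP position; "orientation": TCP orientation; "force": force on the tool from outside, world axes, zero at the start; "wrist_torque": the same for the moment, N m; "opening": finger opening in m; "gripper_force": force on a finger pad.
Only numpy, scipy, OpenCV 4.12 (cv2) and the standard library are available. Lean on these libraries where they do the work, as an engineer would, in place of code of your own. Each camera call takes 0.05 s, during which the arm holds its last target. There are 200 camera calls.

## Working session

There is one attempt and no reset: what is moved stays moved. The work goes in short steps, Python scripts to look and compute and a shell command to move; the robot and the scene stay as the last step left them, time stands still between calls to the robot, and variables do not carry over. Pictures are saved under pics/ and viewed, at most 10 in all, crops included, and the job is handed in when it is done.

```bash
mkdir -p pics; cat > h.py <<'E'
import numpy as np, cv2
from plant import robot
from scipy.spatial.transform import Rotation as R
def ray(c,u,v):
    K=c["K"];P=c["pose"];d=P[:3,:3]@np.array([(u-K[0,2])/K[0,0],-(v-K[1,2])/K[1,1],-1.]);return P[:3,3],d
def at(c,u,v,z):
    o,d=ray(c,u,v);return (o+d*(z-o[2])/d[2])
def px(c,p):
    P=c["pose"];K=c["K"];q=P[:3,:3].T@(np.array(p)-P[:3,3]);return K[0,0]*q[0]/-q[2]+K[0,2],K[1,1]*(-q[1])/-q[2]+K[1,2]
E
python3 - <<'E'
from h import *
s=robot.read_state();print({k:np.round(v,3).tolist() for k,v in s.items()},robot.tcp_to_grasp)
for n in("top","side"):
    c=robot.read_camera(n);cv2.imwrite(f"pics/{n}0.png",cv2.resize(c["img"],(784,588),interpolation=cv2.INTER_CUBIC));print(n,c["K"].round(1).tolist(),c["pose"].round(3).tolist(),[k for k in c])
E
```

```text
{'t': 0.0, 'q': [1.24, 0.131, 1.489, -0.0, 1.523, -0.085], 'dq': [0.0, -0.0, -0.0, 0.0, -0.001, -0.0], 'joint_torque': [0.001, -55.984, -49.177, 0.077, 0.035, -0.0], 'tool_pos': [0.146, 0.581, 0.218], 'orientation': [-0.385, -3.118, 0.003], 'force': [0.162, -0.093, -0.306], 'wrist_torque': [0.024, 0.013, -0.033], 'gripper_force': 0.0, 'opening': 0.093} 0.0188
top [[439.1, 0.0, 279.1], [0.0, 439.1, 204.1], [0.0, 0.0, 1.0]] [[-0.015, 0.99, -0.14, 0.336], [-1.0, -0.013, 0.012, 0.051], [0.01, 0.14, 0.99, 1.265], [0.0, 0.0, 0.0, 1.0]] ['img', 'K', 'pose']
side [[433.6, 0.0, 281.9], [0.0, 433.6, 208.6], [0.0, 0.0, 1.0]] [[0.958, 0.168, -0.231, 0.171], [-0.285, 0.577, -0.765, -0.945], [0.004, 0.799, 0.601, 0.852], [0.0, 0.0, 0.0, 1.0]] ['img', 'K', 'pose']
```

View pics/top0.png

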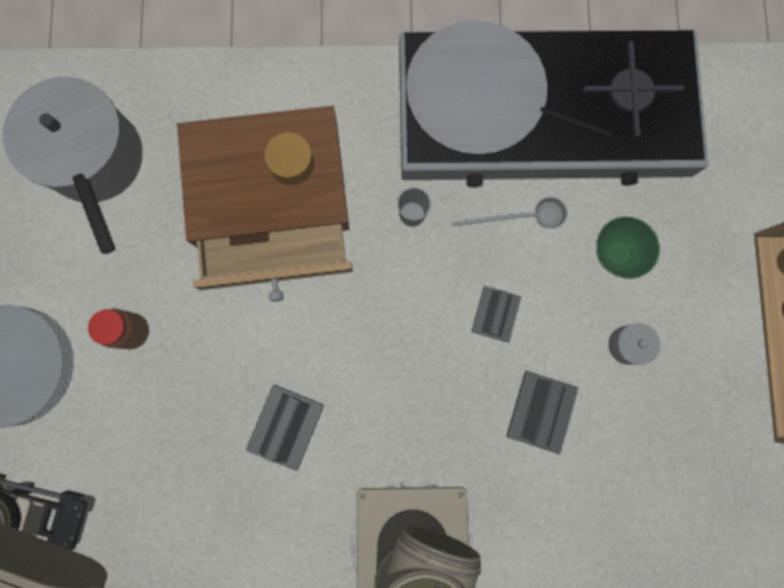

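View pics/side0.png

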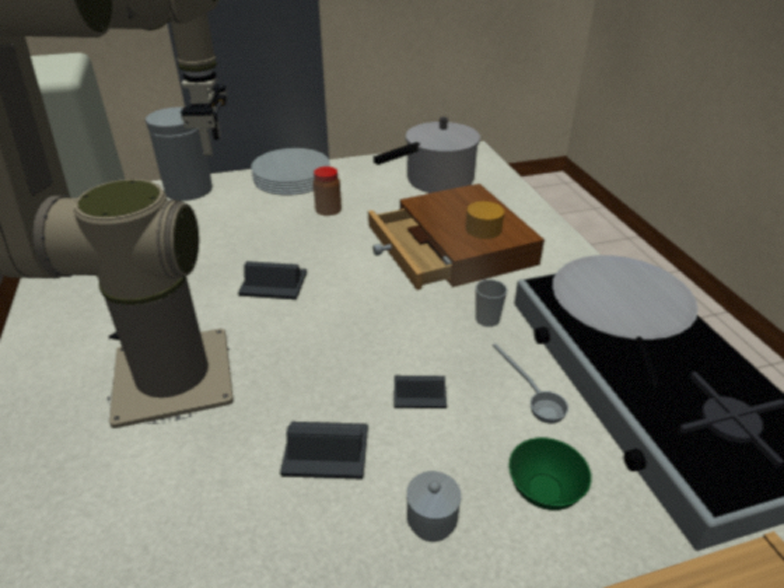

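Rest-like things in the top view: (496,314), (285,427) and (542,412). The first is visibly the smallest. I'll enlarge that area, together with the drawer, to confirm.

```bash
python3 - <<'E'
from h import *
c=robot.read_camera("top");cv2.imwrite("pics/top1.png",cv2.resize(c["img"][75:255,125:385],(780,540),interpolation=cv2.INTER_CUBIC))
E
```

```text
(no output)
```

View pics/top1.png

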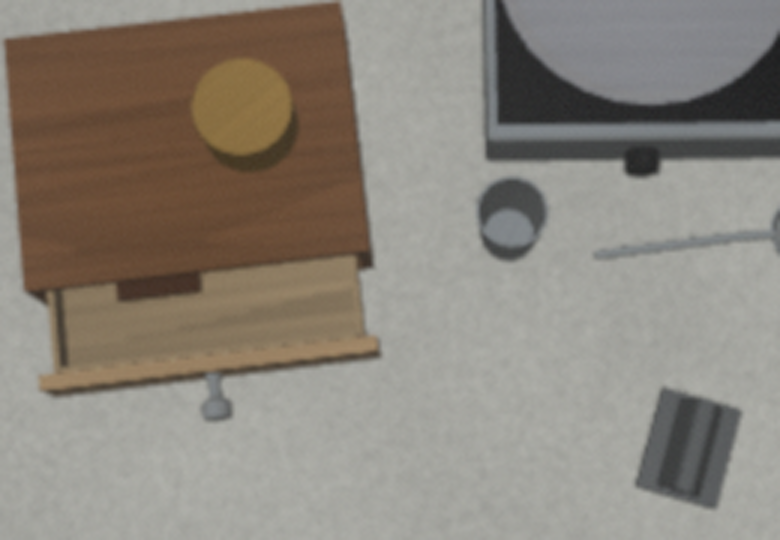

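The crop shows the smallest rest with foot corners (664,388), (741,410), (715,508), (636,486) and a bright ridge top from about (705,400) to (685,490). The knob head is at (217,408), and the dark blade edge shows in the drawer at (118–200, 285).

```bash
python3 - <<'E'
from h import *
c=robot.read_camera("top")
f=lambda L,z:np.array([at(c,125+u/3-.33,75+v/3-.33,z) for u,v in L])
U=f([(5,40),(340,3),(372,253),(25,290)],.075);print("unit",U.round(3).tolist(),U.mean(0).round(4))
e=U[0]+U[1]-U[2]-U[3];print("depth dir deg",np.degrees(np.arctan2(e[1],e[0])))
e=U[0]+U[3]-U[1]-U[2];print("width dir deg",np.degrees(np.arctan2(e[1],e[0])),np.linalg.norm(e)/2)
print("knob",f([(217,408)],.045).round(4), "front ends",f([(40,383),(379,345)],.06).round(4))
F=f([(664,388),(741,410),(715,508),(636,486)],.01);print("rest",F.round(4).tolist(),F.mean(0),[np.linalg.norm(F[i]-F[i-1]) for i in range(4)])
e=F[0]+F[1]-F[2]-F[3];print(np.degrees(np.arctan2(e[1],e[0])))
T=f([(705,400),(685,490)],.04);e=T[0]-T[1];print("ridge",T.round(4).tolist(),T.mean(0),np.linalg.norm(e),np.degrees(np.arctan2(e[1],e[0])))
s=robot.read_state();M=R.from_rotvec(s["orientation"]).as_matrix();print(M.round(3).tolist(),s["tool_pos"])
E
```

```text
unit [[0.842, 0.464, 0.075], [0.875, 0.148, 0.075], [0.631, 0.119, 0.075], [0.6, 0.438, 0.075]] [0.7373 0.2925 0.075 ]
depth dir deg 6.536367408681544
width dir deg 95.80441751493765 0.3191452664687116
knob [[0.4926 0.2659 0.045 ]] front ends [[0.5161 0.4263 0.06  ]
 [0.5475 0.1139 0.06  ]]
rest [[0.5107, -0.1578, 0.01], [0.4883, -0.2312, 0.01], [0.3947, -0.2022, 0.01], [0.4167, -0.1276, 0.01]] [ 0.4526198  -0.17968245  0.01      ] [np.float64(0.09872229842641363), np.float64(0.07676626644938535), np.float64(0.09801125634421874), np.float64(0.07778866834192737)]
-17.495380797297873
ridge [[0.4946, -0.1909, 0.04], [0.4104, -0.1689, 0.04]] [ 0.45251231 -0.1799033   0.04      ] 0.08706304077720366 -14.691287131789132
[[-0.97, 0.243, -0.0], [0.243, 0.97, -0.001], [0.0, -0.001, -1.0]] [0.14586482 0.58165212 0.21801453]
```

```bash
python3 -m pendant '[[[1,0,0,0,-6.7],[1,0,0,0,-6.7],[1,0,0,0,-6.6],[1,-2.8,-3.2,0,0],[1,-2.8,-3.2,0,0],[1,-2.8,-3.2,0,0],[1,-2.8,-3.2,0,0],[1,-2.8,-3.2,0,0]]]' 30; python3 -m pendant '[[[1,-2.8,-3.2,0,0],[1,-2.8,-3.2,0,0],[1,-2.8,-3.2,0,0],[1,-2.8,-3.2,0,0],[1,-2.8,-3.2,0,0],[1,-2.8,-3.2,0,0],[1,0,0,0,0],[1,0,0,0,0]]]'
cat >> h.py <<'E'
def go(p,yaw,d=None):
    """shift in tool axes (cm) to p, and roll (deg) so that tool y points at world yaw"""
    s=robot.read_state();M=R.from_rotvec(s["orientation"]).as_matrix()
    cur=np.degrees(np.arctan2(M[1,1],M[0,1]));roll=-((yaw-cur+180)%360-180)
    N=M@R.from_euler("z",roll,degrees=True).as_matrix()
    print("t",s["t"],"yaw now",cur.round(2),"roll",round(roll,2),"shift after roll cm",(100*N.T@(np.array(p)-s["tool_pos"])).round(2),"pos",np.round(s["tool_pos"],4),"tilt",M[:,2].round(3))
E
python3 - <<'E'
from h import *
go([.494,.266,.120],96)
E
```

```text
t: 1.0
tool_pos: [0.3026, 0.436, 0.2185]
orientation: [0.163, -3.137, 0.0]
force: [0.2, 0.2, -0.1]
opening: 0.093
gripper_force: 0.0
t: 1.8
tool_pos: [0.4889, 0.2628, 0.2182]
orientation: [0.158, -3.137, 0.0]
force: [1.1, 0.6, 0.7]
opening: 0.0932
gripper_force: 0.0
t 1.8 yaw now 95.78 roll -0.22 shift after roll cm [-0.55  0.26  9.82] pos [0.4889 0.2628 0.2182] tilt [-0.001 -0.    -1.   ]
```

```bash
python3 -m pendant '[[[1,-0.5,0.3,4.5,0],[1,0,0,4.5,0],[1,0,0,4.5,0],[1,0,0,3,0],[0.6,0,0,1.5,0],[0.6,0,0,1.5,0],[0.6,0,0,0,0],[0.6,0,0,0,0]]]'; python3 - <<'E'
from h import *
go([.494,.266,.023],96)
a=robot.read_camera("side")["img"];b=robot.read_camera("top")["img"]
A=cv2.resize(a[110:240,200:330],(400,400),interpolation=cv2.INTER_CUBIC);B=cv2.resize(b[140:240,150:250],(400,400),interpolation=cv2.INTER_CUBIC)
cv2.imwrite("pics/k1.png",np.hstack([A,B]))
E
```

```text
t: 2.6
tool_pos: [0.4941, 0.2678, 0.025]
orientation: [-0.163, 3.136, 0.001]
force: [0.2, -0.2, -0.3]
opening: 0.0657
gripper_force: 0.0
t 2.6 yaw now 95.94 roll -0.06 shift after roll cm [ 0.03 -0.18  0.2 ] pos [0.4941 0.2678 0.025 ] tilt [ 0.002  0.001 -1.   ]
```

View pics/k1.png

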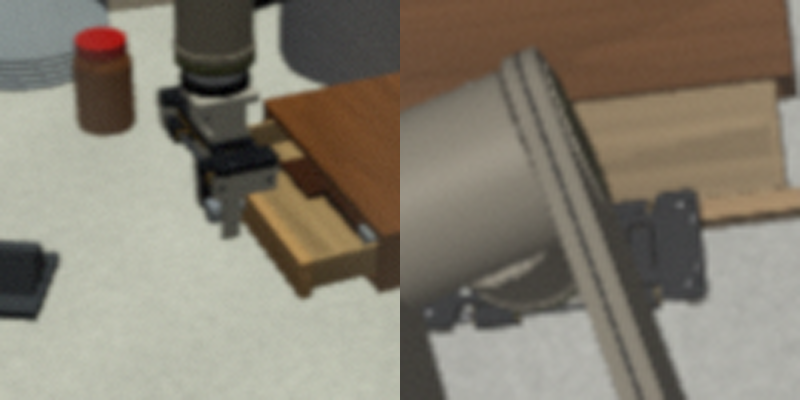

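The left crop shows the knob at (212,207) between the fingers, so I'll close on it.

```bash
python3 -m pendant '[[[0.2,0,-0.2,0.2,0],[0.2,0,0,0,0],[0.1,0,0,0,0],[0.1,0,0,0,0],[0.1,0,0,0,0],[0.1,0,0,0,0]]]' 25; python3 -m pendant '[[[0.1,1,0,0,0],[0.1,2,0,0,0],[0.1,2,0,0,0],[0.1,0,0,0,0]]]'
```

```text
t: 3.3
tool_pos: [0.4936, 0.2655, 0.0218]
orientation: [-0.162, 3.137, 0.001]
force: [-0.2, 3.7, 0.8]
opening: 0.0267
gripper_force: 25.0
t: 3.7
tool_pos: [0.4416, 0.2599, 0.0216]
orientation: [0.163, -3.136, 0.0]
force: [-0.8, 2.1, -1.7]
opening: 0.0271
gripper_force: 25.0
```

```bash
python3 -m pendant '[[[0.1,2,0,0,0],[0.1,2,0,0,0],[0.1,1,0,0,0],[0.1,0.4,0,0,0],[0.1,0,0,0,0]]]'; python3 -m pendant '[[[0.1,0.3,0,0,0],[0.1,0,0,0,0]]]'; python3 -m pendant '[[[0.1,0.3,0,0,0],[0.1,0,0,0,0]]]'
```

```text
t: 4.2
tool_pos: [0.3901, 0.2543, 0.0219]
orientation: [-0.162, 3.137, -0.0]
force: [0.0, -0.4, 2.2]
opening: 0.0265
gripper_force: 25.0
t: 4.4
tool_pos: [0.3897, 0.2543, 0.022]
orientation: [-0.161, 3.133, 0.001]
force: [11.4, 1.0, -7.2]
opening: 0.0273
gripper_force: 25.0
t: 4.6
tool_pos: [0.3892, 0.2543, 0.0223]
orientation: [-0.161, 3.127, 0.002]
force: [23.9, 3.9, -19.5]
opening: 0.0273
gripper_force: 25.0
```

```bash
python3 -m pendant '[[[0.1,-0.6,0,0,0],[0.6,0,0,0,0],[0.6,0,0,0,0],[0.6,0,0,-2,0],[0.6,0,0,-4,0],[0.6,0,0,-5,0],[0.6,0,0,-5,0],[0.6,0,-3,-3,0]]]'; python3 -m pendant '[[[0.5,0,-4,0,0],[0.5,0,-5,0,0],[0.5,0,-5,0,0],[0.5,0,-5,0,0],[0.5,0,-5,0,0],[0.5,0,-5,0,0],[0.5,0,0,0,0]]]'; python3 - <<'E'
from h import *
b=robot.read_camera("top")["img"]
cv2.imwrite("pics/d1.png",cv2.resize(b[100:240,110:310],(800,560),interpolation=cv2.INTER_CUBIC))
E
```

```text
t: 5.4
tool_pos: [0.3935, 0.2265, 0.2157]
orientation: [-0.167, 3.134, 0.004]
force: [1.4, -0.0, -0.5]
opening: 0.0559
gripper_force: 0.0
t: 6.1
tool_pos: [0.4224, -0.0692, 0.2112]
orientation: [0.151, -3.137, 0.003]
force: [1.0, 1.1, 0.2]
opening: 0.0465
gripper_force: 0.0
```

View pics/d1.png

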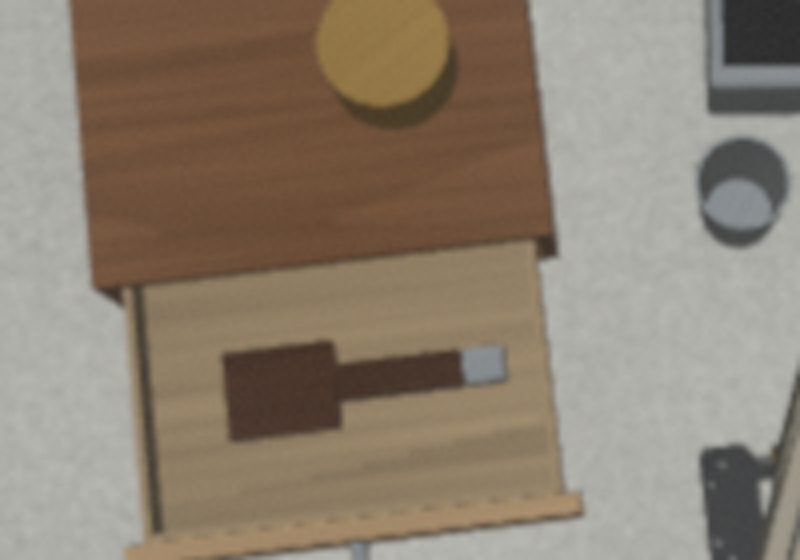

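The drawer is open and the spatula is clear: blade corners (223,354), (331,342), (341,428), (231,440), cap end at (505,364), cap joint at (462,367).

```bash
python3 - <<'E'
from h import *
c=robot.read_camera("top")
f=lambda L,z:np.array([at(c,110+u/4-.375,100+v/4-.375,z) for u,v in L])
B=f([(223,354),(231,440)],.032).mean(0);E=f([(503.5,347),(507,382)],.040).mean(0);J=f([(461,349),(463,386)],.04).mean(0);N=f([(336,382)],.04)[0]
e=(B-E)[:2];L=np.linalg.norm(e);e/=L;print("len",L,"yaw",np.degrees(np.arctan2(e[1],e[0])),"joint",(J-E)[:2]@e)
m=(B+E)[:2]/2;print("mid",m,"front edge",f([(95,288),(550,238)],.075).round(4).tolist())
g=m-.058*e;print("grip",g);yaw=np.degrees(np.arctan2(e[1],e[0]))
go([*g,.13],yaw-90)
go([*g,.13],yaw+90)
print(robot.read_state()["q"])
E
```

```text
len 0.1985914961221599 yaw 95.5800337384175 joint 0.030552030125345606
mid [0.53888352 0.25639601] front edge [[0.5996, 0.4369, 0.075], [0.6311, 0.1234, 0.075]]
grip [0.54452321 0.19867085]
t 6.2 yaw now 95.71 roll 90.13 shift after roll cm [25.01 14.72  8.12] pos [ 0.4224 -0.0646  0.2111] tilt [-0.001  0.001 -1.   ]
t 6.2 yaw now 95.71 roll -89.87 shift after roll cm [-25.01 -14.72   8.12] pos [ 0.4224 -0.0646  0.2111] tilt [-0.001  0.001 -1.   ]
[-2.72291621e-01 -3.50517610e-01  1.94767983e+00  3.92600984e-04
  1.54598682e+00 -1.94283324e+00]
```

```bash
python3 -m pendant '[[[0.5,0,0,0,8.2],[0.5,0,0,0,8.2],[0.5,0,0,0,8.2],[0.5,0,0,0,8.2],[0.5,0,0,0,8.2],[0.5,0,0,0,8.2],[0.5,0,0,0,8.2],[0.5,0,0,0,8.2]]]'; python3 -m pendant '[[[0.5,0,0,0,8.2],[0.5,0,0,0,8.2],[0.5,0,0,0,8.1],[0.5,4,2.4,0,0],[0.5,4,2.4,0,0],[0.5,4,2.4,0,0],[0.5,4,2.4,0,0],[0.5,4,2.4,0,0]]]';python3 -m pendant '[[[0.5,4,2.4,0,0],[0.5,1,0.3,3,0],[0.5,0,0,4,0],[0.5,0,0,0,0],[0.5,0,0,0,0]]]'; python3 - <<'E'
from h import *
go([.5445,.1987,.0245],5.6)
s=[robot.read_state() for _ in range(1)]
E
```

```text
t: 7.0
tool_pos: [0.4228, -0.0616, 0.2113]
orientation: [-1.566, -2.722, -0.0]
force: [-0.1, -0.0, 1.2]
opening: 0.0466
gripper_force: 0.0
t: 7.8
tool_pos: [0.5214, 0.1517, 0.2114]
orientation: [-2.102, -2.334, 0.0]
force: [0.6, -0.7, 0.6]
opening: 0.0465
gripper_force: 0.0
t: 8.3
tool_pos: [0.5421, 0.201, 0.1412]
orientation: [-2.102, -2.332, 0.004]
force: [0.9, -0.4, 1.0]
opening: 0.0463
gripper_force: 0.0
t 8.3 yaw now 5.94 roll 0.34 shift after roll cm [-0.25  0.25 11.67] pos [0.5421 0.201  0.1412] tilt [-0.003 -0.001 -1.   ]
```

```bash
python3 -m pendant '[[[0.5,-0.2,0.2,4,0.3],[0.5,0,0,4,0],[0.5,0,0,2.5,0],[0.5,0,0,0.6,0],[0.5,0,0,0,0],[0.5,0,0,0,0]]]'; python3 - <<'E'
from h import *
go([.5445,.1987,.0245],5.6)
a=robot.read_camera("side")["img"];b=robot.read_camera("top")["img"]
A=cv2.resize(a[130:230,250:350],(400,400),interpolation=cv2.INTER_CUBIC);B=cv2.resize(b[140:240,150:250],(400,400),interpolation=cv2.INTER_CUBIC)
cv2.imwrite("pics/k2.png",np.hstack([A,B]))
E
```

```text
t: 8.9
tool_pos: [0.5482, 0.1986, 0.0338]
orientation: [2.111, 2.324, 0.006]
force: [-0.0, -0.2, 0.8]
opening: 0.0462
gripper_force: 0.0
t 8.9 yaw now 5.51 roll -0.09 shift after roll cm [ 0.05 -0.37  0.92] pos [0.5482 0.1986 0.0338] tilt [ 0.004  0.001 -1.   ]
```

View pics/k2.png

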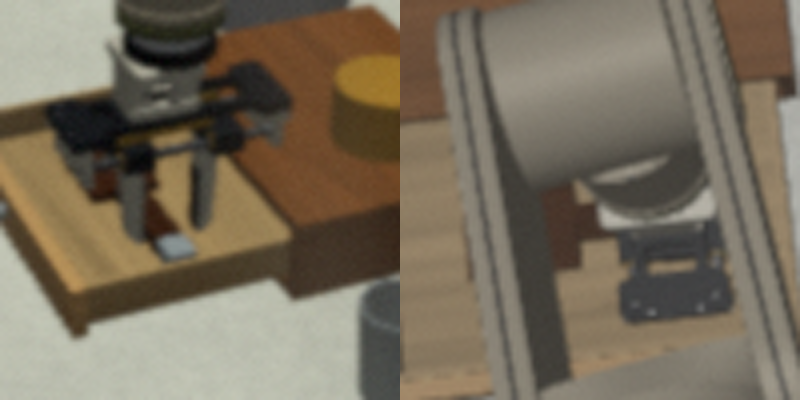

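The fingers straddle the handle just short of the cap. I'll take a force/torque baseline before gripping.

```bash
cat >> h.py <<'E'
def ft(n=20):
    F=[];T=[]
    for _ in range(n):
        robot.read_camera("top");s=robot.read_state();M=R.from_rotvec(s["orientation"]).as_matrix();F.append(s["force"]);T.append(M.T@np.array(s["wrist_torque"]))
    F=np.array(F);T=np.array(T);print("t",s["t"],"F",F.mean(0).round(3),F.std(0).round(3),"T tool",T.mean(0).round(4),T.std(0).round(4),"rot",s["orientation"],"open",s["opening"])
E
python3 -c "
from h import *
ft(20)"
python3 -m pendant '[[[0.5,0,-0.3,0.6,0],[0.5,0,0,0.2,0],[0.1,0,0,0,0],[0.1,0,0,0,0],[0.1,0,0,0,0],[0.1,0,0,0,0]]]' 40;python3 -m pendant '[[[0.1,0,0,0,0],[0.1,0,0,0,0]]]'
```

```text
t 10.0 F [ 0.163  0.004 -0.053] [0.575 0.585 0.504] T tool [ 0.0637 -0.0593 -0.0013] [0.0177 0.0286 0.038 ] rot [-2.11191902e+00 -2.32580337e+00 -1.83738850e-05] open 0.046468169051633014
t: 10.6
tool_pos: [0.5429, 0.1976, 0.0224]
orientation: [-2.112, -2.326, 0.001]
force: [0.5, -0.7, -0.7]
opening: 0.0254
gripper_force: 40.0
t: 10.8
tool_pos: [0.5429, 0.1976, 0.0224]
orientation: [-2.112, -2.326, 0.001]
force: [-0.1, 0.4, -1.8]
opening: 0.0254
gripper_force: 40.0
```

```bash
python3 -m pendant '[[[0.1,0,0,-0.5,0],[0.1,0,0,-2,0],[0.1,0,0,-3,0],[0.1,0,0,-4,0],[0.1,0,0,-4,0],[0.1,0,0,-2,0],[0.1,0,0,0,0],[0.1,0,0,0,0]]]'; python3 -c "
from h import *
ft(70)
c=robot.read_camera('side');cv2.imwrite('pics/l1.png',cv2.resize(c['img'][60:260,200:400],(600,600),interpolation=cv2.INTER_CUBIC))"
```

```text
t: 11.6
tool_pos: [0.543, 0.1976, 0.1772]
orientation: [-2.112, -2.326, 0.0]
force: [0.5, 0.5, -1.8]
opening: 0.0256
gripper_force: 40.0
t 15.1 F [-0.032  0.032 -1.623] [0.465 0.469 0.538] T tool [ 0.0692 -0.1222 -0.0014] [0.0283 0.0261 0.0308] rot [-2.11196553e+00 -2.32576572e+00  3.21979525e-05] open 0.025675082021525637
```

View pics/l1.png

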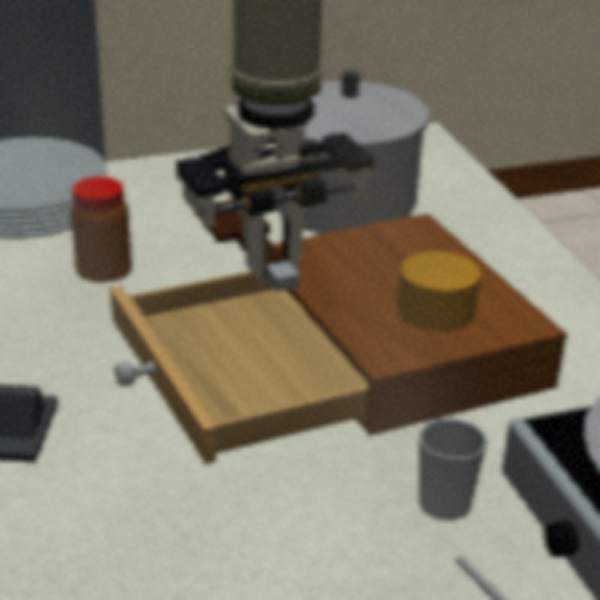

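```bash
python3 -c "
from h import *
ft(45)
import math
rest=np.array([.4526,-.180]);e=np.array([math.cos(math.radians(73)),math.sin(math.radians(73))])
com=-.024; g=rest+e*(-.059-com)
print(g);go([*g,.177],-17)"
```

```text
t 17.4 F [-0.059 -0.057 -1.57 ] [0.514 0.482 0.574] T tool [ 0.059  -0.1186  0.0003] [0.0286 0.0297 0.0265] rot [ 2.11196648e+00  2.32575541e+00 -2.42035063e-06] open 0.025127591948254948
[ 0.44236699 -0.21347067]
t 17.4 yaw now 5.52 roll 22.52 shift after roll cm [-42.26   2.38   0.07] pos [0.5431 0.1976 0.1777] tilt [ 0. -0. -1.]
```

```bash
python3 -m pendant '[[[0.1,0,0,0,7.5],[0.1,0,0,0,7.5],[0.1,0,0,0,7.5],[0.1,-2,0.1,0,0],[0.1,-4,0.2,0,0],[0.1,-4,0.3,0,0],[0.1,-4,0.2,0,0],[0.1,-4,0.3,0,0]]]'; python3 -m pendant '[[[0.1,-4,0.2,0,0],[0.1,-4,0.3,0,0],[0.1,-4,0.2,0,0],[0.1,-4,0.3,0,0],[0.1,-4,0.2,0,0],[0.1,-3,0.1,0,0],[0.1,-1,0,0,0],[0.1,0,0,0,0]]]'; python3 -m pendant '[[[0.1,0,0,3,0],[0.1,0,0,3,0],[0.1,0,0,3,0],[0.1,0,0,2,0],[0.1,0,0,0,0],[0.1,0,0,0,0]]]';python3 -c "
from h import *
go([.4427,-.2125,.0415],-17)"
```

```text
t: 18.2
tool_pos: [0.5005, 0.021, 0.1778]
orientation: [2.524, 1.87, 0.0]
force: [0.4, 0.1, -1.4]
opening: 0.0257
gripper_force: 40.0
t: 19.0
tool_pos: [0.4431, -0.212, 0.1777]
orientation: [2.527, 1.866, 0.0]
force: [-0.1, 0.7, -2.0]
opening: 0.0255
gripper_force: 40.0
t: 19.6
tool_pos: [0.4438, -0.21, 0.068]
orientation: [-2.523, -1.87, -0.0]
force: [-0.7, -0.4, -1.2]
opening: 0.0255
gripper_force: 40.0
t 19.6 yaw now -16.91 roll 0.09 shift after roll cm [-0.28 -0.03  2.65] pos [ 0.4438 -0.21    0.068 ] tilt [-0.     0.001 -1.   ]
```

```bash
python3 - <<'E'
from h import *
P=[]
for i in range(4):
    b=robot.read_camera("top");P.append(robot.read_state()["tool_pos"])
a=robot.read_camera("side");print(np.round(P,4).tolist())
go([.4427,-.2125,.0415],-17)
A=cv2.resize(a["img"][220:320,240:340],(400,400),interpolation=cv2.INTER_CUBIC);B=cv2.resize(b["img"][170:270,300:400],(400,400),interpolation=cv2.INTER_CUBIC)
cv2.imwrite("pics/r1.png",np.hstack([A,B]))
E
```

```text
[[0.4445, -0.2106, 0.0689], [0.4448, -0.2111, 0.0694], [0.4449, -0.2113, 0.0695], [0.4447, -0.2114, 0.0694]]
t 19.85 yaw now -16.97 roll 0.03 shift after roll cm [-0.15 -0.15  2.77] pos [ 0.4445 -0.2115  0.0692] tilt [ 0.002 -0.001 -1.   ]
```

View pics/r1.png

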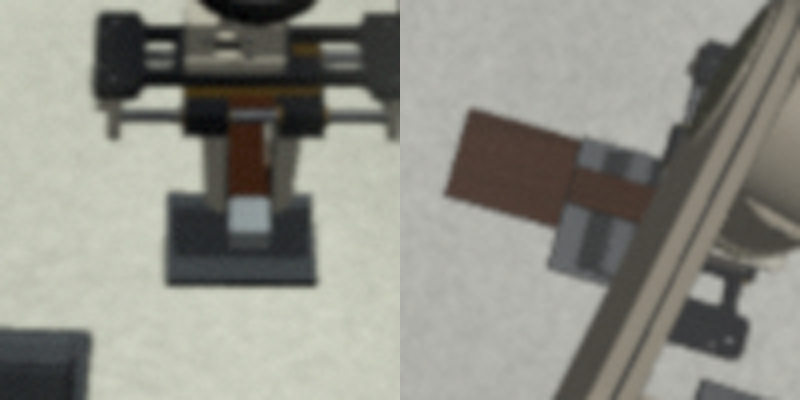

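The spatula is square over the rest, with its handle centred on the ridge. Lowering it.

```bash
python3 -m pendant '[[[0.1,-0.1,-0.1,1.3,0],[0.1,0,0,1.1,0],[0.1,0,0,0,0],[0.1,0,0,0,0]]]';python3 -m pendant '[[[0.1,0,0,0.15,0],[0.1,0,0,0,0],[0.1,0,0,0,0]]]';python3 -m pendant '[[[0.1,0,0,0.15,0],[0.1,0,0,0,0],[0.1,0,0,0,0]]]';python3 -c "
from h import *
go([.4427,-.2125,.0405],-17);print(robot.read_state()['force'])"
```

```text
t: 20.25
tool_pos: [0.4414, -0.2113, 0.0427]
orientation: [-2.524, -1.868, 0.001]
force: [-0.7, 0.3, -1.1]
opening: 0.0256
gripper_force: 40.0
t: 20.55
tool_pos: [0.4424, -0.2118, 0.0424]
orientation: [2.525, 1.869, 0.0]
force: [0.6, 0.9, -1.8]
opening: 0.0257
gripper_force: 40.0
t: 20.85
tool_pos: [0.4422, -0.2117, 0.0406]
orientation: [-2.525, -1.869, -0.0]
force: [0.8, 0.0, -1.9]
opening: 0.0258
gripper_force: 40.0
t 20.85 yaw now -16.98 roll 0.02 shift after roll cm [-0.06  0.07  0.01] pos [ 0.4422 -0.2117  0.0406] tilt [-0.  0. -1.]
[ 0.79743425  0.01253535 -1.92139951]
```

```bash
python3 -m pendant '[[[0.1,0,0,0.05,0],[0.1,0,0,0,0],[0.1,0,0,0,0]]]';python3 -m pendant '[[[0.1,0,0,0.05,0],[0.1,0,0,0,0],[0.1,0,0,0,0]]]';python3 -m pendant '[[[0.1,0,0,0.05,0],[0.1,0,0,0,0],[0.1,0,0,0,0]]]'
```

```text
t: 21.15
tool_pos: [0.4422, -0.2118, 0.0403]
orientation: [2.525, 1.869, 0.0]
force: [-0.4, 0.6, 1.0]
opening: 0.0252
gripper_force: 40.0
t: 21.45
tool_pos: [0.4423, -0.2119, 0.0402]
orientation: [2.525, 1.869, -0.0]
force: [-3.1, 0.9, 5.8]
opening: 0.0255
gripper_force: 40.0
t: 21.75
tool_pos: [0.4423, -0.2119, 0.0401]
orientation: [2.525, 1.869, -0.0]
force: [-4.9, 1.1, 9.8]
opening: 0.0258
gripper_force: 40.0
```

```bash
python3 -m pendant '[[[0.1,0,0,-0.1,0],[0.1,0,0,0,0],[0.34,0,0,0,0],[0.34,0,0,0,0],[0.34,0,0,0,0]]]' 5;python3 - <<'E'
from h import *
b=robot.read_camera("top");a=robot.read_camera("side")
A=cv2.resize(a["img"][220:320,240:340],(400,400),interpolation=cv2.INTER_CUBIC);B=cv2.resize(b["img"][170:270,300:400],(400,400),interpolation=cv2.INTER_CUBIC)
cv2.imwrite("pics/r2.png",np.hstack([A,B]))
E
```

```text
t: 22.25
tool_pos: [0.4421, -0.2117, 0.04]
orientation: [-2.525, -1.869, 0.0]
force: [0.2, 0.5, 0.1]
opening: 0.0316
gripper_force: 0.0
```

View pics/r2.png

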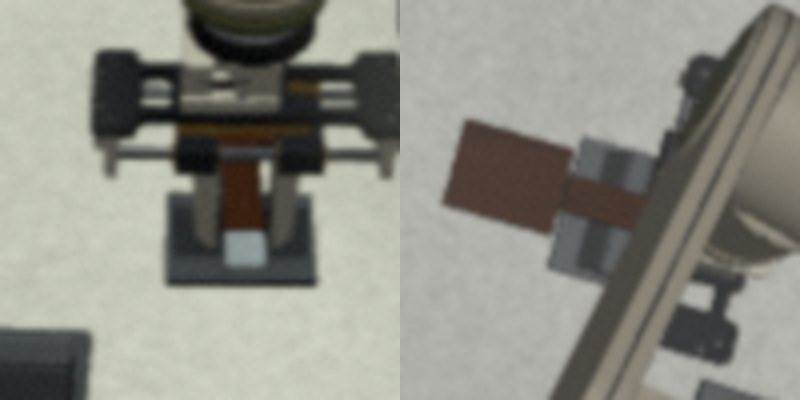

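```bash
python3 - <<'E'
from h import *
e=np.array([.2924,.9563]);g=np.array([.4422,-.2118])
c=robot.read_camera("side");t=robot.read_camera("top")
f=lambda p:tuple(np.round([(px(c,p)[0]-240)*4,(px(c,p)[1]-220)*4],0))
for zc in(.04,.03,.02,.0):
    E=g-.041*e
    print(zc,"capend top",f([*E,zc+.018]),"bottom",f([*E,zc]),"joint top",f([*(g-.011*e),.058+(zc-.04)*.4]))
h=lambda p:tuple(np.round([(px(t,p)[0]-300)*4,(px(t,p)[1]-170)*4],0))
for zb in(.05,.06,.08,.1): print(zb,"blade end",h([*(g+.159*e),zb]))
print("ridge",h([.4526,-.18,.04]),f([.4526,-.18,.04]))
A=cv2.resize(c["img"][220:320,240:340],(400,400),interpolation=cv2.INTER_CUBIC)
d=cv2.absdiff(A,cv2.imread("pics/r2.png")[:,:400]);print("change",d.mean(),d.max())
E
```

```text
0.04 capend top (np.float64(243.0), np.float64(263.0)) bottom (np.float64(242.0), np.float64(283.0)) joint top (np.float64(242.0), np.float64(227.0))
0.03 capend top (np.float64(243.0), np.float64(274.0)) bottom (np.float64(242.0), np.float64(294.0)) joint top (np.float64(242.0), np.float64(232.0))
0.02 capend top (np.float64(242.0), np.float64(285.0)) bottom (np.float64(241.0), np.float64(305.0)) joint top (np.float64(241.0), np.float64(236.0))
0.0 capend top (np.float64(241.0), np.float64(307.0)) bottom (np.float64(240.0), np.float64(326.0)) joint top (np.float64(241.0), np.float64(245.0))
0.05 blade end (np.float64(54.0), np.float64(161.0))
0.06 blade end (np.float64(56.0), np.float64(159.0))
0.08 blade end (np.float64(58.0), np.float64(156.0))
0.1 blade end (np.float64(61.0), np.float64(152.0))
ridge (np.float64(226.0), np.float64(212.0)) (np.float64(240.0), np.float64(198.0))
change 1.33706875 17
```

The cap and blade pixels match a level pose (cap end predicted at v=263, blade end at (54,161)), and nothing changes between frames, so it balances. I'll open further, withdraw and take the last look.

```bash
python3 -m pendant '[[[0.5,0,0,0,0],[0.5,0,0,0,0],[0.5,0,0,0,0],[0.5,0,0,-1,0],[0.5,0,0,-3,0],[0.5,0,0,-4,0],[0.5,0,0,-4,0],[0.5,0,0,-4,0]]]'; python3 -m pendant '[[[0.5,0,3,-2,0],[0.5,0,-4,0,0],[0.5,-4,-3,0,0],[0.5,-4,-3,0,0],[0.5,-4,-3,0,0],[0.5,-3,-3,0,0],[0.5,0,0,0,0],[0.5,0,0,0,0]]]';python3 - <<'E'
from h import *
b=robot.read_camera("top");a=robot.read_camera("side")
A=cv2.resize(a["img"][220:320,240:340],(400,400),interpolation=cv2.INTER_CUBIC);B=cv2.resize(b["img"][170:270,300:400],(400,400),interpolation=cv2.INTER_CUBIC)
cv2.imwrite("pics/r3.png",np.hstack([A,B]))
robot.read_camera("top")
for i in range(15): a2=robot.read_camera("side")
print(cv2.absdiff(a["img"][220:320,240:340],a2["img"][220:320,240:340]).mean())
E
```

```text
t: 23.25
tool_pos: [0.442, -0.2116, 0.2025]
orientation: [2.525, 1.869, 0.0]
force: [0.9, 0.2, 0.3]
opening: 0.0463
gripper_force: 0.0
t: 24.05
tool_pos: [0.2735, -0.3178, 0.221]
orientation: [2.527, 1.864, 0.001]
force: [0.8, -0.0, -0.3]
opening: 0.0463
gripper_force: 0.0
2.0562666666666667
```

View pics/r3.png

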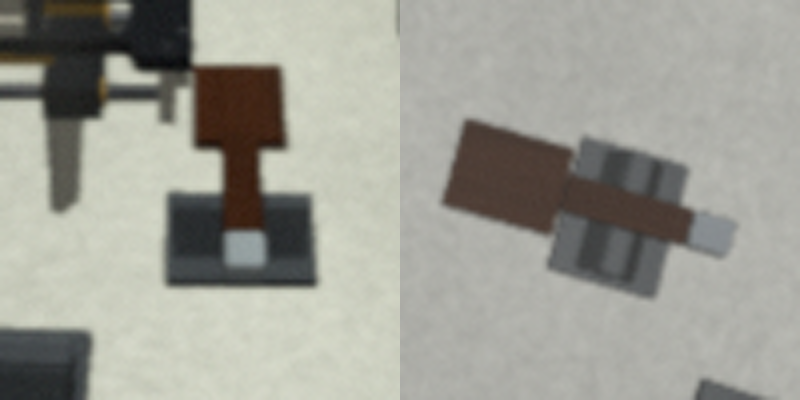

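The robot is clear and the spatula lies square across the ridge middle. The cap's end face isn't visible, so I'll fit the pitch numerically from the corners before handing in.

```bash
python3 - <<'E'
from h import *
from scipy.optimize import least_squares
c=robot.read_camera("side");t=robot.read_camera("top")
# (body xyz) : crop px
T=[((.1,-.032,.01),(466-400,119)),((.1,.032,.01),(443-400,205)),((.02,-.032,.01),(573-400,150)),((.02,.032,.01),(552-400,235)),((-.1,-.013,.018),(738-400,222)),((-.1,.013,.018),(728-400,257)),((-.07,-.013,.018),(693-400,210)),((-.07,.013,.018),(686-400,244))]
S=[((.1,.032,.01),(193,67)),((.1,-.032,.01),(281,67)),((.02,.032,.01),(194,147)),((.02,-.032,.01),(287,148)),((-.07,.013,.018),(223,231)),((-.07,-.013,.018),(265,230)),((-.1,.013,.018),(224,268)),((-.1,-.013,.018),(268,267))]
# top: -y side of body is world +x (upper in image)
def res(p,full=False):
    M=R.from_euler("ZY",[p[3],-p[4]]).as_matrix();r=[]
    for L,cam,o in((T,t,(300,170)),(S,c,(240,220))):
        for b,u in L:
            q=px(cam,M@np.array(b)+p[:3]);r+=[(q[0]-o[0])*4-u[0]-1.5+0*1, (q[1]-o[1])*4-u[1]-1.5]
    return np.array(r)
f=least_squares(res,[.459,-.157,.04,np.radians(73),0],loss="soft_l1")
p=f.x;print(p[:3].round(4),np.degrees(p[3:]).round(2),"rms px/4",np.sqrt((res(p)**2).mean()));print(res(p).round(0).reshape(-1,2).tolist())
e=np.array([np.cos(p[3]),np.sin(p[3])]);print("ridge at body x",(np.array([.4526,-.18])-p[:2])@e)
im=cv2.resize(c["img"][220:320,240:340],(400,400),interpolation=cv2.INTER_CUBIC);print(im[225:300:3,246].tolist())
E
```

```text
[ 0.4606 -0.1568  0.0344] [73.15 -0.64] rms px/4 1.958167714503468
[[-0.0, -3.0], [-1.0, -2.0], [3.0, -3.0], [0.0, -1.0], [-0.0, -3.0], [0.0, -2.0], [3.0, -3.0], [0.0, -1.0], [-3.0, 1.0], [-1.0, 1.0], [-3.0, -3.0], [-1.0, -3.0], [-1.0, 1.0], [-2.0, 2.0], [-1.0, -1.0], [-3.0, 1.0]]
ridge at body x -0.024511620482646497
[[24, 37, 61], [53, 60, 73], [104, 106, 106], [149, 148, 140], [161, 160, 152], [161, 162, 152], [159, 160, 148], [161, 162, 148], [162, 162, 151], [162, 162, 151], [161, 161, 150], [159, 157, 146], [152, 151, 142], [134, 132, 124], [104, 103, 97], [79, 80, 75], [73, 73, 69], [69, 69, 65], [59, 59, 55], [57, 58, 56], [85, 92, 89], [141, 154, 151], [184, 200, 197], [194, 210, 207], [197, 210, 207]]
```

```bash
python3 -c "
from plant import robot
print(robot.close_job())"
```

```text
the job is handed in; nothing more can be done
None
```

I pulled the drawer fully open and laid the spatula across the smallest rest, then handed the job in at about 26 s: it balances by itself, level within about 1°, square near the ridge's middle, with both ends clear of the counter and the arm clear.

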